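# Tare the dish on the carat balance

### The job

The balance is on, with the empty brass dish on its pan, ready for weighing stones. With your fingertips lower the draught shield's lid gently until it is fully closed, then press the blue unit key to change to carats, then the orange tare key to zero out the dish. Press lightly, let each key spring back, touch no other key, and leave the dish and the things on the bench where they are.

Things in the scene. Friction and masses are not known exactly. Their poses are not given: they have to be found in the camera images.
- balance: Carat balance fixed to the bench, white, 270 (x) x 200 (y) mm, 54 high. Origin: centre of its underside; -x is its front (to the robot), +y left, z up. Panel in front slopes 10 deg; on it, left to right, 44 mm apart: red (power), blue (unit), black (calibration), orange (tare) key; a display behind. Clear draught shield 140 x 140, rim 93 above the bench, centre x +45, round the pan.
- shield (a joint): Angle (rad) of the shield lid: 0 closed on the rim's rubber seal, which gives (3 N/mm); starts half open (0.45 to 0.75), front edge up. Clear plate 140 x 140 x 5 mm with grey frame and a blue tab at the middle of the front edge (30 wide, 13 out). Hinge along y at the back (balance x +115, z 96 mm), stiff: stays where left; 1 to 3 N down on the front bar lowers it.
- shield_edge (a point): Point on the top face of the shield's lid, in the middle of the grey front bar, 128 from the hinge line. 98.5 above the bench when closed.
- unit_key (a joint): Travel (m) of the blue unit key (g to carat): 0 released, 0.006 fully down; about 1.5 N starts it, 5 N bottoms it softly, and it springs back. It registers from 0.003.
- unit_key_top (a point): Middle of the top of the blue unit key, a cap 26 (y) x 20 (x) mm that stands 8 above the sloping panel, about 49 above the bench. The point moves with the key; its z axis is the key's outward direction.
- tare_key (a joint): Travel (m) of the orange tare key at the right-hand end of the row; the same kind of key as the blue one.
- tare_key_top (a point): Middle of the top of the orange tare key, as for the blue one.
- power_key (a joint): Travel (m) of the red power key at the left-hand end of the row, which would switch the balance off; same kind of key. 0 = released.
- cal_key (a joint): Travel (m) of the black calibration key between the blue and the orange one; same kind of key. 0 = released.
- dish: Empty brass weighing dish, 64 wide, 16 high, loose on the balance's pan (pan top 62 above the bench) inside the shield. Origin: centre of its underside.
- weight: Brass check weight with a knob, 24 wide, 40 high, standing beside the balance. Origin: centre of its underside.
- jar: Small clear findings jar with a black lid, 51 wide, 40 high, beside the balance. Origin: centre of its underside.
- ring_cone: Pale wooden cone with a silver ring on it, 38 wide, 60 high, beside the balance. Origin: centre of its underside.
- loupe: Folded black and steel loupe lying beside the balance, 61 x 32 x 18. Origin: under the centre of the round lens; the steel case lies towards its +x.
- tweezers: Steel cross-lock tweezers with brown grips, 167 x 17 x 10, lying on the bench in front of the balance along their own x. Origin: on the bench under their middle.
- hammer: Hammer 240 long lying on the bench at the far left, along its own x.

How it is judged:
On the way, in this order (a step that is already met when the one before it is completed fails the run):
1. the draught shield's lid is fully closed (value of joint shield below 0.04 rad), for 0.1 s.
2. the blue unit key is pressed (value of joint unit_key above 0.003 m and value of joint shield below 0.04 rad), for 0.05 s.
3. the blue key has sprung back (value of joint unit_key below 0.001 m), for 0.05 s.
4. the orange tare key is pressed, with the lid closed and the blue key up (value of joint tare_key above 0.003 m and value of joint unit_key below 0.001 m and value of joint shield below 0.04 rad), for 0.05 s.
At the end, for the whole second after the job is handed in: The shield's lid is closed to within 0.04 rad (5 mm at its front edge), all four keys are up again (within 1 mm), the dish is at rest, upright on the pan within 6 mm of where it was, and every bystander is within 15 mm of where it stood (value of joint shield below 0.04 rad and value of joint each of unit_key, tare_key, power_key, cal_key below 0.001 m and z of dish in the frame of balance below 0.065 m and angle between dish's own z axis and vertical below 0.1 rad and distance of dish from where it was at the start of the episode below 0.006 m and linear speed of dish below 0.02 m/s and distance of each of weight, jar, ring_cone, loupe, tweezers, hammer from where it was at the start of the episode below 0.015 m); the robot touches nothing.
It fails at once if a key is pressed while the shield is still open, or blue and orange are pressed together ((value of joint shield above 0.06 rad and value of joint any of unit_key, tare_key above 0.002 m) or value of joint each of unit_key, tare_key above 0.002 m).
It fails at once if the red power key or the black calibration key is pressed (value of joint any of power_key, cal_key above 0.002 m).
It fails at once if the balance is pushed harder than 20 N, or its lid is slammed (faster than 4 rad/s) or lifted further open (contact force between balance and the fingers above 20 N or contact force between balance and the arm above 20 N or velocity of joint shield below -4 rad/s or value of joint shield above 0.85 rad).
It fails at once if the dish is touched, shifted more than 6 mm or lifted (contact force between dish and the fingers above 0.3 N or distance of dish from where it was at the start of the episode above 0.006 m).
It fails at once if something else on the bench is lifted or moved more than 15 mm (distance of any of weight, jar, ring_cone, loupe, tweezers, hammer from where it was at the start of the episode above 0.015 m).
It also fails if it takes over 45 s, if anything falls off the work surface, if the arm or the gripper's body presses on something with over 40 N, if the wrist force passes 120 N, or if a joint passes its speed limit or range.

### The arm

A 6-joint arm with a two-finger parallel gripper is mounted at the origin on the work surface. World frame = base frame: x ahead of the robot, y to its left, z up, the work surface at z = 0. Lengths are in m, angles in rad, forces in N, time in s.
With the tool pointing down it reaches from about 0.3 to 0.75 m from the base axis. Payload 8.5 kg.
Tool frame: the origin (TCP) lies at the very end of the fingers, on their centre line; the grasp point (between the pads) lies 19 mm behind it; z points along the fingers, y is the line along which they close (so a half turn about z gives the same grasp; the last joint's range is limited). The gripper opens to 88 mm and grips with 3 to 60 N. Pads are 18 mm wide; open, the fingers measure 123 mm over their backs; the gripper's body (75 mm by 187 mm) begins 45 mm behind the grasp point.
Start: joints at [0.903, 0.381, 1.297, -0, 1.464, -0.215], TCP at [0.241, 0.495, 0.239] pointing down, gripper open.
Joint ranges: [-3.11, 3.11], [-0.89, 2.33], [0.22, 2.48], [-1.42, 4.56], [0.17, 2.85], [-2.88, 2.88]. Speed limits (rad/s): [2.39, 2.39, 3.14, 3.14, 3.14, 3.14].

### API

Orientations are given as a rotation vector (axis times angle).
In Python, from bench import readout, eyes, bot gives the robot as it stands. The module is installed in compiled form; this text tells all that it offers.
- The arm moves only by the tool send_rows, never from a script. Its argument "targets" is text: rows parted by semicolons, each of 7 numbers parted by spaces: the shift along the world's x, y, z in units of 40 mm (1.0 is 40 mm), then the turn, a rotation vector about the world's x, y, z in rad, then the opening, from 0 (shut) to 1 (fully open). In form: dx dy dz rx ry rz hand; .... A call has 1 to 20 rows; each row is the pose to reach, as a shift and turn from the pose commanded when the call began; what a row does not reach only later rows make up. A row lasts 1/10 s, in which the tool goes at most 50 mm and 8.59 degrees, less where a joint would pass 70% of its speed; a pose out of reach is approached as far as the arm can. A call with a gripper value outside its range is refused whole. The fingers move at their own pace and stop on an object; "newtons" is the grip in N (left out, the last holds). Time passes only in rows, so rows that repeat a pose let the fingers close. It gives the time, the measured TCP pose, the force, the opening and the grip force at its end, in the units of the state.
- readout.get_state(): the state, without advancing time (a new reading comes with each control period).
- eyes.get_image(name): name is "side" or "top"; returns the picture (400x640x3 uint8, red, green, blue); there is no depth.
- eyes.camera_info(name): a dict with "vfov" (degrees; the focal length in pixels is half the picture's height over the tangent of half this angle, whatever the lens; pixels are square), "cx", "cy" (the principal point, pixels), "world_to_cam" (4x4, takes a point from world to camera coordinates). Camera axes: x right, y down, z forward; pixel columns grow to the right and rows downward; lengths in m; the calibration is good to about 2 mm. A picture is of the moment at which its call begins. camera_info takes no time and is no camera call.
- bot.hand_in(): hands the job in; it is judged then, once.
The state is a dict: "time_s": time; "joint_pos": joint angles; "dq": joint speeds; "effort": joint torques, N m; "ee_pos": TCP position; "eef_rot": TCP orientation; "ft_force": force on the tool from outside, world axes, zero at the start; "moment": the same for the moment, N m; "gripper_width": opening from 0.0 (shut) to 1.0 (fully open); "grip_force": force on a finger pad.
Only numpy, scipy, OpenCV 4.12 (cv2) and the standard library are available. Lean on these libraries where they do the work, as an engineer would, in place of code of your own. Each camera call takes 0.05 s, during which the arm holds its last target. There are 200 camera calls.

## Working session

There is one attempt and no reset: what is moved stays moved. The work goes in short steps, Python scripts to look and compute and a tool call to move; the robot and the scene stay as the last step left them, time stands still between calls to the robot, and variables do not carry over. Pictures are saved under pics/ and viewed, at most 10 in all, crops included, and the job is handed in when it is done.

Besides the shell and the picture viewer there is one more tool, called as a command line: name --argument value ..., lists and objects as JSON in quotes. send_rows: Moves the arm, as the interface text tells. Its arguments: {"type":"object","properties":{"targets":{"type":"string"},"newtons":{"type":"number"}},"required":["targets"]}

```bash
mkdir -p pics
python3 - <<'E'
from bench import readout, eyes
import cv2
for n in("side","top"):
    im=eyes.get_image(n); cv2.imwrite(f"pics/{n}0.png",im[:,:,::-1]); i=eyes.camera_info(n); print(n,i)
s=readout.get_state(); print(s)
E
```

```text
side {'vfov': 57.73283718867638, 'cx': 318.5570493566486, 'cy': 199.8573833430211, 'world_to_cam': array([[ 0.81022799, -0.58610218, -0.00385298, -0.37055869],
       [-0.27804939, -0.37857207, -0.88282032,  0.31316226],
       [ 0.51596429,  0.71635705, -0.46969504,  0.50812795],
       [ 0.        ,  0.        ,  0.        ,  1.        ]])}
top {'vfov': 52.501543417544184, 'cx': 313.02344576018805, 'cy': 201.8097125668413, 'world_to_cam': array([[-0.02482351, -0.99906895, -0.03528481,  0.19382411],
       [-0.99677687,  0.02742913, -0.07538914,  0.57026567],
       [ 0.07628678,  0.03329966, -0.99652971,  1.14285799],
       [ 0.        ,  0.        ,  0.        ,  1.        ]])}
{'time_s': 0.1, 'joint_pos': array([ 9.02702898e-01,  3.81117893e-01,  1.29810655e+00, -1.28734668e-05,
        1.46358681e+00, -2.15320943e-01]), 'dq': array([ 0.00053929, -0.00094136, -0.00209253,  0.00074343, -0.00131983,
       -0.00093769]), 'effort': array([ 3.30764480e-03, -4.38652074e+01, -2.24913901e+01,  7.14442413e-02,
        3.42417019e-02, -8.41755627e-05]), 'ee_pos': array([0.24047288, 0.49438861, 0.23823172]), 'eef_rot': array([-7.05037313e-01, -3.06093509e+00,  1.73877367e-03]), 'ft_force': array([ 0.54454164,  0.51747625, -0.15440563]), 'moment': array([-0.02136209, -0.01996396, -0.03226709]), 'grip_force': 0.0, 'gripper_width': 0.9962971043685365}
```

View pics/top0.png

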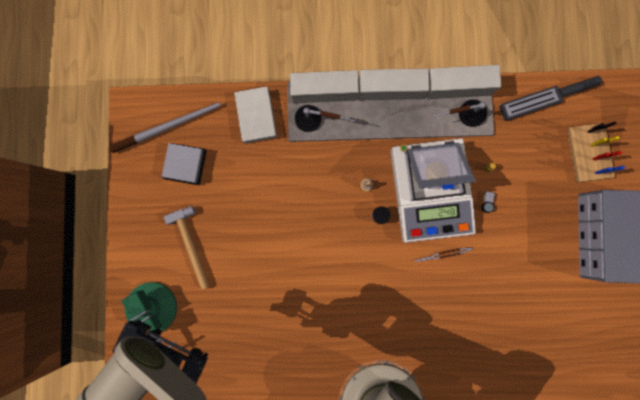

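View pics/side0.png

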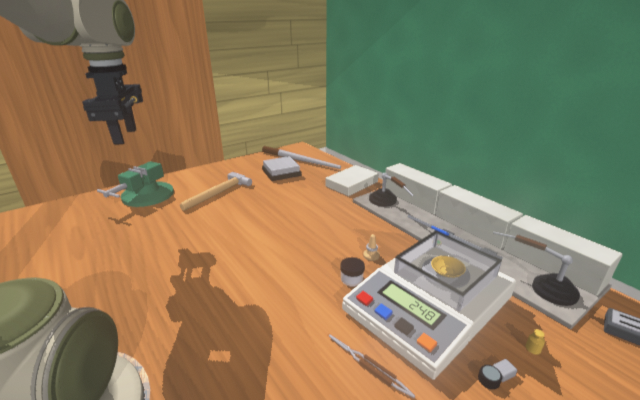

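The top view shows the balance near (435,190), with its keys at about (417–464, 230). The side view shows the keys at (365,298), (383,311), (404,326) and (427,342). I'll enlarge both.

Run:
```python
import cv2
a=cv2.imread("pics/top0.png")[130:270,350:510]; cv2.imwrite("pics/topc.png",cv2.resize(a,None,fx=4.28,fy=4.28,interpolation=cv2.INTER_CUBIC)[:600])
a=cv2.imread("pics/side0.png")[220:370,330:530]; cv2.imwrite("pics/sidec.png",cv2.resize(a,None,fx=4,fy=4,interpolation=cv2.INTER_CUBIC))
```

```text
(no output)
```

View pics/topc.png

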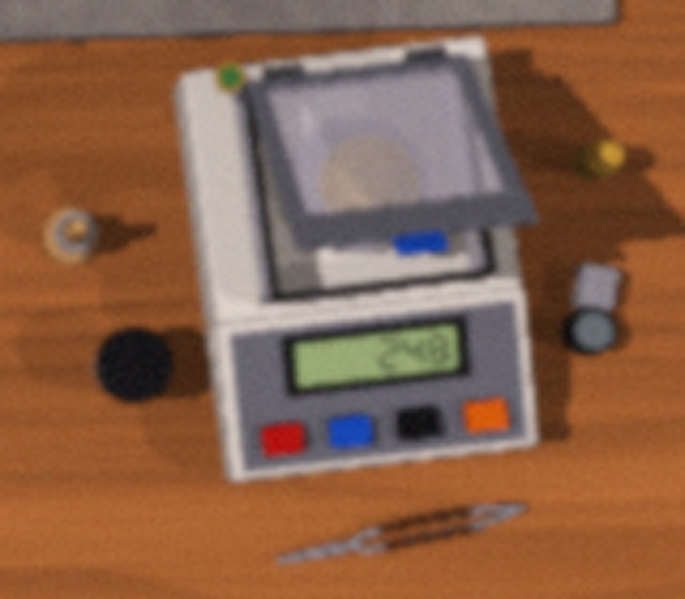

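View pics/sidec.png

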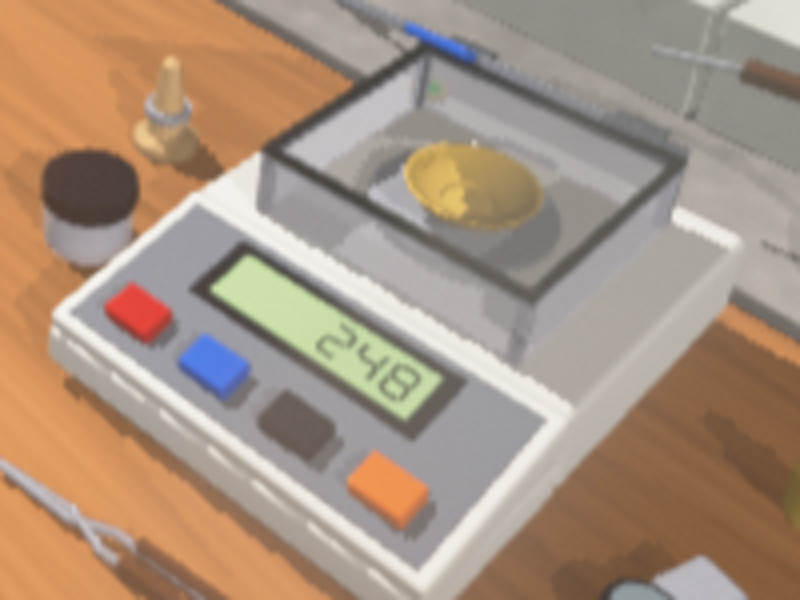

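The enlarged crops show these points:

| Point | Top crop | Side crop |
|---|---|---|
| Red key | (284,439) | (139,308) |
| Blue key | (352,431) | (213,361) |
| Black key | (419,422) | (297,420) |
| Orange key | (487,415) | (389,485) |
| Lid tab | (420,243) | (440,40) |
| Rim corners | – | (265,148), (533,297), (685,160), (425,50) |

```bash
cat > h.py <<'E'
import numpy as np, cv2
from bench import eyes
def P(n):
    i=eyes.camera_info(n); f=200/np.tan(np.radians(i["vfov"]/2))
    return np.array([[f,0,i["cx"]],[0,f,i["cy"]],[0,0,1]])@i["world_to_cam"][:3]
T=lambda p:(350+(p[0]+.5)/4.28-.5,130+(p[1]+.5)/4.28-.5)
S=lambda p:(330+(p[0]+.5)/4-.5,220+(p[1]+.5)/4-.5)
def tri(t,s):
    X=cv2.triangulatePoints(P("top"),P("side"),np.array(t,float),np.array(s,float)); return (X[:3]/X[3]).ravel()
def atz(n,p,z):
    M=P(n); H=np.c_[M[:,0],M[:,1],M[:,2]*z+M[:,3]]; q=np.linalg.solve(H,[*p,1]); return q[:2]/q[2]
E
python3 - <<'E'
from h import *
t=[(284,439),(352,431),(419,422),(487,415),(420,243)]; s=[(139,308),(213,361),(297,420),(389,485),(440,40)]
for a,b in zip(t,s): print(tri(T(a),S(b)).round(4), atz("top",T(a),.049).round(4),atz("side",S(b),.049).round(4))
for c in [(265,148),(533,297),(685,160),(425,50)]: print("rim",atz("side",S(c),.093).round(4))
for c in [(275,297),(495,272)]: print("rimT",atz("top",T(c),.093).round(4))
for c in [(300,250),(537,218)]: print("lidfront z.16",atz("top",T(c),.16).round(4))
for n,p in dict(jar=(134,365),cone=(72,237),loupe=(592,331),wt=(605,157),tw1=(280,562),tw2=(525,508)).items(): print(n,atz("top",T(p),.03).round(3))
E
```

```text
[ 0.4815 -0.1064  0.0501] [ 0.4808 -0.1061] [ 0.4835 -0.1061]
[ 0.4854 -0.15    0.0506] [ 0.4849 -0.15  ] [ 0.4873 -0.1493]
[ 0.4902 -0.1936  0.0499] [ 0.4896 -0.1933] [ 0.4918 -0.1935]
[ 0.4938 -0.2375  0.0502] [ 0.493  -0.2371] [ 0.4961 -0.2376]
[ 0.593  -0.1614  0.1799] [ 0.6061 -0.1997] [ 0.7781 -0.0439]
rim [ 0.5711 -0.0948]
rim [ 0.5856 -0.2312]
rim [ 0.7233 -0.2176]
rim [ 0.7019 -0.085 ]
rimT [ 0.57   -0.0949]
rimT [ 0.5819 -0.2321]
lidfront z.16 [ 0.5923 -0.0964]
lidfront z.16 [ 0.6073 -0.2355]
jar [ 0.532 -0.014]
cone [0.619 0.025]
loupe [ 0.547 -0.315]
wt [ 0.662 -0.33 ]
tw1 [ 0.4   -0.104]
tw2 [ 0.432 -0.265]
```

send_rows --targets "3 -5 0.6 0 0 0.2 0; 5 -9 0.6 0 0 0.4 0; 9.2 -16.4 0.6 0 0 0.55 0; 9.2 -16.4 0.6 0 0 0.55 0; 9.2 -16.4 0.6 0 0 0.55 0; 9.2 -16.4 0.6 0 0 0.55 0; 9.2 -16.4 0.6 0 0 0.55 0; 9.2 -16.4 0.6 0 0 0.55 0; 9.2 -16.4 0.6 0 0 0.55 0; 9.2 -16.4 0.6 0 0 0.55 0; 9.2 -16.4 0.6 0 0 0.55 0; 9.2 -16.4 0.6 0 0 0.55 0; 9.2 -16.4 0.6 0 0 0.55 0; 9.2 -16.4 0.6 0 0 0.55 0; 9.2 -16.4 0.6 0 0 0.55 0; 9.2 -16.4 0.6 0 0 0.55 0; 9.2 -16.4 0.6 0 0 0.55 0; 9.2 -16.4 0.6 0 0 0.55 0; 9.2 -16.4 0.6 0 0 0.55 0; 9.2 -16.4 0.6 0 0 0.55 0" --newtons 5

```text
time_s: 2.1
ee_pos: [0.6083, -0.1602, 0.2632]
eef_rot: [-0.155, 3.138, -0.0]
ft_force: [-1.4, 0.9, -0.6]
gripper_width: 0.003
grip_force: 0.0
```

send_rows --targets "0 0 -0.6 0 0 0 0; 0 0 -1.2 0 0 0 0; 0 0 -1.5 0 0 0 0; 0 0 -1.6 0 0 0 0; 0 0 -1.7 0 0 0 0; 0 0 -1.8 0 0 0 0; 0 0 -1.9 0 0 0 0; -0.03 0 -2.0 0 0 0 0; -0.06 0 -2.1 0 0 0 0; -0.1 0 -2.2 0 0 0 0; -0.14 0 -2.3 0 0 0 0; -0.17 -0.02 -2.4 0 0 0 0; -0.2 -0.02 -2.5 0 0 0 0"

```text
time_s: 3.4
ee_pos: [0.6005, -0.1623, 0.1624]
eef_rot: [0.152, -3.138, -0.0]
ft_force: [-0.4, 0.1, 0.9]
gripper_width: 0.003
grip_force: 0.3
```

Run:
```python
from bench import eyes
import cv2, numpy as np
a=eyes.get_image("side")[170:370,330:530,::-1]; b=eyes.get_image("top")[120:270,350:520,::-1]
cv2.imwrite("pics/mid.png",np.hstack([cv2.resize(a,(400,400)),cv2.resize(b,(400,353)).copy() if 0 else cv2.resize(b,(400,400))]))
```

```text
(no output)
```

View pics/mid.png

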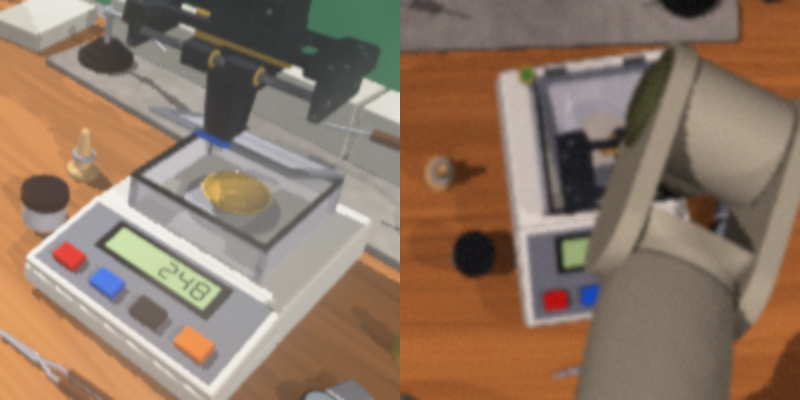

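The picture shows the closed fingertips on the front bar just behind the blue tab, at (215,130) in the left half, and the lid is partly lowered. I'll keep lowering it.

send_rows --targets "-0.03 0 -0.1 0 0 0 0; -0.06 0 -0.2 0 0 0 0; -0.09 0 -0.3 0 0 0 0; -0.12 0 -0.4 0 0 0 0; -0.14 0 -0.5 0 0 0 0; -0.16 0 -0.6 0 0 0 0; -0.18 0 -0.7 0 0 0 0; -0.2 0 -0.8 0 0 0 0; -0.2 0 -0.9 0 0 0 0; -0.2 0 -1.0 0 0 0 0; -0.2 0 -1.1 0 0 0 0; -0.2 0 -1.2 0 0 0 0; -0.2 0 -1.3 0 0 0 0; -0.2 0 -1.4 0 0 0 0; -0.2 0 -1.45 0 0 0 0; -0.2 0 -1.5 0 0 0 0; -0.2 0 -1.53 0 0 0 0"

```text
time_s: 5.2
ee_pos: [0.5926, -0.1622, 0.1014]
eef_rot: [0.153, -3.138, -0.0]
ft_force: [-0.5, -0.3, 0.8]
gripper_width: 0.007
grip_force: 0.3
```

send_rows --targets "0 0 -0.03 0 0 0 0; 0 0 -0.06 0 0 0 0; 0 0 -0.08 0 0 0 0; 0 0 -0.1 0 0 0 0; 0 0 -0.1 0 0 0 0"

```text
time_s: 5.7
ee_pos: [0.5926, -0.1623, 0.0977]
eef_rot: [-0.153, 3.138, -0.0]
ft_force: [-1.1, -0.3, 1.5]
gripper_width: 0.007
grip_force: 1.1
```

send_rows --targets "0 0 -0.02 0 0 0 0; 0 0 -0.04 0 0 0 0; 0 0 -0.04 0 0 0 0"

```text
time_s: 6.0
ee_pos: [0.5926, -0.1623, 0.0961]
eef_rot: [-0.153, 3.138, -0.0]
ft_force: [-0.4, -0.1, 5.4]
gripper_width: 0.008
grip_force: 2.1
```

send_rows --targets "0 0 0.4 0 0 0 0; 0 0 1.2 0 0 0 0; -0.7 0.1 1.2 0.008 -0.087 0 0; -1.4 0.2 1.2 0.016 -0.174 0 0; -2.1 0.3 1.2 0.016 -0.174 0 0; -2.8 0.3 1.2 0.016 -0.174 0 0; -2.82 0.3 0.5 0.016 -0.174 0 0; -2.82 0.3 -0.1 0.016 -0.174 0 0; -2.82 0.3 -0.26 0.016 -0.174 0 0; -2.82 0.3 -0.26 0.016 -0.174 0 0; -2.82 0.3 -0.26 0.016 -0.174 0 0"

```text
time_s: 7.1
ee_pos: [0.4803, -0.1505, 0.0863]
eef_rot: [-0.144, 2.963, 0.01]
ft_force: [-0.5, 0.0, -0.3]
gripper_width: 0.006
grip_force: 0.0
```

Run:
```python
from bench import eyes,readout
import cv2, numpy as np
a=eyes.get_image("side")[220:370,330:530,::-1]
cv2.imwrite("pics/hov.png",cv2.resize(a,None,fx=4,fy=4,interpolation=cv2.INTER_CUBIC)); s=readout.get_state();print(s["ee_pos"],s["ft_force"])
```

```text
[ 0.48038191 -0.15046709  0.08643181] [ 0.6956239  -0.98570951  0.269213  ]
```

View pics/hov.png

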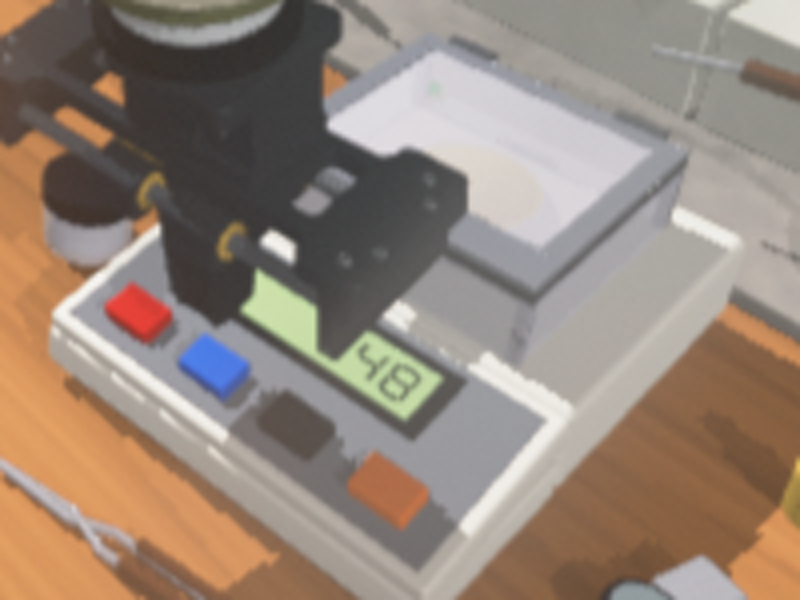

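The lid is closed, and the fingertip at (205,310) is above and behind the blue key at (213,361), where I expected it. Next I'll press.

send_rows --targets "0.04 0 -0.25 0 0 0 0; 0.09 0 -0.5 0 0 0 0; 0.13 0 -0.75 0 0 0 0; 0.15 0 -0.85 0 0 0 0; 0.16 0 -0.9 0 0 0 0; 0.165 0 -0.94 0 0 0 0; 0.17 0 -0.97 0 0 0 0; 0.17 0 -0.97 0 0 0 0"

```text
time_s: 7.95
ee_pos: [0.4865, -0.1501, 0.0468]
eef_rot: [-0.144, 2.964, 0.011]
ft_force: [-2.1, 0.3, 3.4]
gripper_width: 0.0
grip_force: 1.4
```

send_rows --targets "0 0 -0.02 0 0 0 0; 0.01 0 -0.04 0 0 0 0; 0.01 0 -0.04 0 0 0 0; 0.01 0 -0.04 0 0 0 0"

```text
time_s: 8.35
ee_pos: [0.4869, -0.1502, 0.0452]
eef_rot: [-0.144, 2.964, 0.011]
ft_force: [-3.5, 1.4, 4.6]
gripper_width: 0.007
grip_force: 1.9
```

send_rows --targets "0 0 -0.02 0 0 0 0; 0 0 -0.03 0 0 0 0; 0 0 -0.03 0 0 0 0"

```text
time_s: 8.65
ee_pos: [0.4871, -0.1502, 0.044]
eef_rot: [-0.144, 2.963, 0.011]
ft_force: [-2.4, 3.2, 4.6]
gripper_width: 0.01
grip_force: 2.3
```

send_rows --targets "-0.06 0 0.35 0 0 0 0; -0.17 0 1.0 0 0 0 0; -0.17 0 1.0 0 0 0 0; 0.02 -1.0 1.0 0 0 0 0; 0.04 -2.0 1.0 0 0 0 0; 0.04 -2.18 1.0 0 0 0 0; 0.04 -2.18 1.0 0 0 0 0; 0.04 -2.18 1.0 0 0 0 0"

```text
time_s: 9.45
ee_pos: [0.4883, -0.2364, 0.0833]
eef_rot: [-0.144, 2.964, 0.013]
ft_force: [0.5, -0.6, 0.1]
gripper_width: 0.007
grip_force: 0.0
```

Run:
```python
from bench import eyes,readout
import cv2, numpy as np
a=eyes.get_image("side")[220:370,330:530,::-1]
cv2.imwrite("pics/hov2.png",cv2.resize(a,None,fx=4,fy=4,interpolation=cv2.INTER_CUBIC)); s=readout.get_state();print(s["ee_pos"],s["ft_force"])
```

```text
[ 0.48837323 -0.23614946  0.08350203] [-0.16003268  0.08015846 -0.4690778 ]
```

View pics/hov2.png

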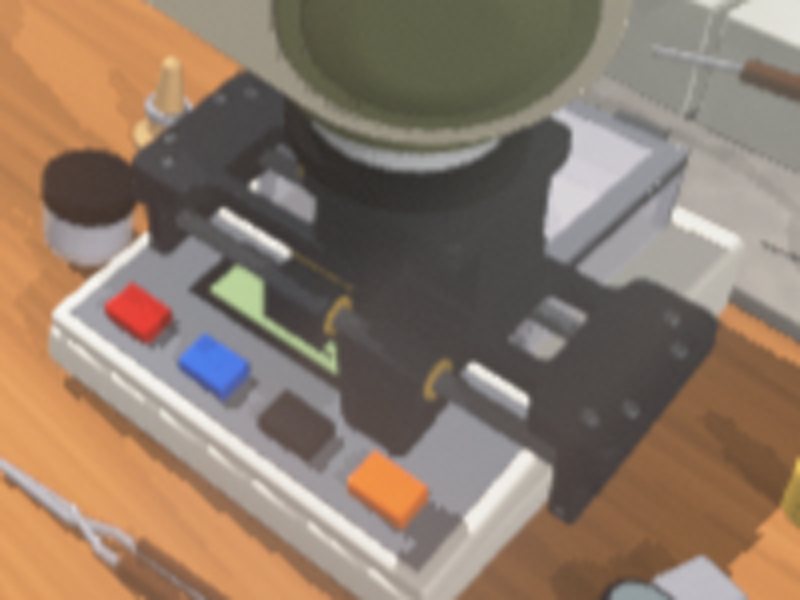

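The fingertip at about (395,450) is lined up above the orange key at (389,487), and the blue key is up again.

send_rows --targets "0.04 -0.03 -0.25 0 0 0 0; 0.09 -0.03 -0.5 0 0 0 0; 0.13 -0.03 -0.7 0 0 0 0; 0.14 -0.03 -0.8 0 0 0 0; 0.15 -0.03 -0.85 0 0 0 0; 0.16 -0.03 -0.9 0 0 0 0; 0.165 -0.03 -0.94 0 0 0 0; 0.17 -0.03 -0.97 0 0 0 0; 0.17 -0.03 -0.99 0 0 0 0; 0.17 -0.03 -1.0 0 0 0 0; 0.17 -0.03 -1.0 0 0 0 0"

```text
time_s: 10.6
ee_pos: [0.4955, -0.2386, 0.0441]
eef_rot: [-0.144, 2.963, 0.011]
ft_force: [-0.9, 2.5, 4.8]
gripper_width: 0.005
grip_force: 2.2
```

Next I'll retreat well clear and check the display.

send_rows --targets "-0.06 0 0.35 0 0 0 0; -0.17 0 1.0 0 0 0 0; -0.17 0 2.0 0 0 0 0; -0.5 0 3.0 0 0 0 0; -1.5 1 4.0 0 0 0 0; -2 2 4.5 0 0 0 0; -2 3 4.5 0 0 0 0; -2 4 4.5 0 0 0 0; -2 5 4.5 0 0 0 0; -2 6 4.5 0 0 0 0; -2 7 4.5 0 0 0 0; -2 8 4.5 0 0 0 0; -2 9 4.5 0 0 0 0; -2 9 4.5 0 0 0 0; -2 9 4.5 0 0 0 0"

```text
time_s: 12.1
ee_pos: [0.4155, 0.1218, 0.2239]
eef_rot: [-0.147, 2.963, 0.011]
ft_force: [0.1, -0.0, -0.0]
gripper_width: 0.008
grip_force: 0.0
```

Run:
```python
from bench import eyes,readout
import cv2, numpy as np
a=eyes.get_image("side")[220:370,330:530,::-1]; b=eyes.get_image("top")[130:270,350:510,::-1]
cv2.imwrite("pics/end.png",np.hstack([cv2.resize(a,(420,315)),cv2.resize(b,(360,315))])); s=readout.get_state();print(s["ee_pos"],s["ft_force"],s["time_s"])
```

```text
[0.4156718  0.12050092 0.22391818] [ 0.35578399 -1.17955365  1.38216007] 12.2
```

View pics/end.png

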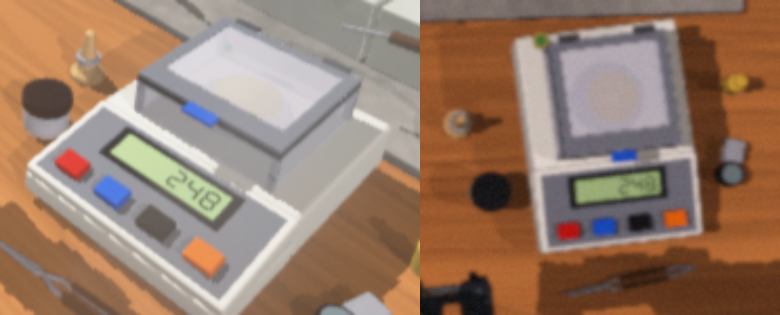

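The lid is shut, all the keys are up, nothing has moved and the arm is clear. The display still reads 248, so it doesn't show whether the keys registered. At z = 44 mm, against about 49 mm released, both presses went in about 5 mm at roughly 5 N, well past the 3 mm needed. I'm handing in.

```bash
python3 -c "
from bench import bot
print(bot.hand_in())"
```

```text
the job is handed in; nothing more can be done
None
```

The job is handed in: I closed the lid, then pressed the blue key and the orange key about 5 mm each at roughly 5 N, and both sprang back; the last picture showed nothing on the bench visibly moved, but the display still read 248, so I only have depth and force as evidence that the keys registered.

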